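# Clock a tack-welded furnace end cap and stop it at its high spot

## Robot

A 6-joint arm with a two-finger parallel gripper is mounted at the origin on the work surface. World frame = base frame: x ahead of the robot, y to its left, z up, the work surface at z = 0. Lengths are in m, angles in rad, forces in N, time in s.
With the tool pointing down it reaches from about 0.4 to 0.825 m from the base axis. Payload 7 kg.
Tool frame: the origin (TCP) lies at the very end of the fingers, on their centre line; the grasp point (between the pads) lies 19 mm behind it; z points along the fingers, y is the direction in which the jaws open and shut (so a half turn about z gives the same grasp; the last joint's range is limited). The gripper opens to 88 mm and grips with 3 to 60 N. Pads are 19 mm wide; open, the fingers measure 130 mm over their backs; the gripper's body (78 mm by 193 mm) begins 47 mm behind the grasp point.
Start: joints at [-0.972, 0.359, 0.012, 0, -1.224, -0.288], TCP at [0.206, -0.643, 0.227] pointing down, gripper open.
Joint ranges: [-3.07, 3.07], [-1.43, 2.12], [-1.02, 1.25], [-3.03, 1.67], [-3.05, -0], [-3.03, 3.03]. Speed limits (rad/s): [2.39, 2.39, 3.01, 3.14, 3.14, 3.14].

## Interface

Orientations are given as a unit quaternion [w, x, y, z].
In Python, from station import env gives the robot as it stands. The module is installed in compiled form; this text tells all that it offers.
- The arm moves only by the tool servo_tool, never from a script. Its argument "commands" is a list of rows, each an object of numbers: "hand": the opening, from 0 (shut) to 1 (fully open); "tx", "ty", "tz": the shift along the world's x, y, z in m; "wx", "wy", "wz": the turn, a rotation vector about the world's x, y, z in degrees. In form: [{"hand": .., "tx": .., "ty": .., "tz": .., "wx": .., "wy": .., "wz": ..}, ...]. A call has exactly 8 rows; each row shifts and turns the commanded pose from where the row before left it; what a row does not reach is not made up. A row lasts 1/8 s, in which the tool goes at most 62.5 mm and 10.7 degrees, less where a joint would pass 70% of its speed; a pose out of reach is approached as far as the arm can. A call is refused whole if a number of a shift passes 0.0625 or a number of a turn 10.7, either way. A call with a gripper value outside its range is refused whole. The fingers move at their own pace and stop on an object; "newtons" is the grip in N (left out, the last holds). Time passes only in rows, so rows that do not move let the fingers close, or fill a call up. It gives the time, the measured TCP pose, the force and the opening at its end, in the units of the state.
- env.get_obs(): the state, without advancing time (a new reading comes with each control period).
- env.capture(name): name is "scene" or "top" or "wrist"; returns the picture (480x640x3 uint8, red, green, blue); there is no depth.
- env.camera_model(name): a dict with "mtx" (3x3 intrinsics, pixels), "extrinsics" (4x4, takes a point from camera to world coordinates). Camera axes: x right, y up, looking along -z (the intrinsics and any distortion apply to the point x, -y, -z); pixel columns grow to the right and rows downward; lengths in m; the calibration is good to about 2 mm. The wrist camera is an equidistant fisheye: a pixel r from the principal point sees the ray r / f radians off the axis. A picture is of the moment at which its call begins: read the wrist's pose just before it. camera_model takes no time and is no camera call; for the wrist camera it gives the pose at the moment of the call.
- env.sign_off(): hands the job in, once; it reports no verdict.
The state is a dict: "time_s": time; "joints": joint angles; "qvel": joint speeds; "effort": joint torques, N m; "position": TCP position; "ee_rot": TCP orientation; "contact_force": force on the tool from outside, world axes, zero at the start; "torque": the same for the moment, N m; "finger_gap": finger opening in m.
Only numpy, scipy, OpenCV 4.12 (cv2) and the standard library are available. Lean on these libraries where they do the work, as an engineer would, in place of code of your own. Each camera call takes 0.05 s, during which the arm holds its last target. There are 200 camera calls.

## Task

The round collar of this furnace end cap was tack-welded out of true. Slide the dial gauge in by the knob of its carriage until the plunger presses on the collar's rim with enough preload to follow it all round without ever running to its stop; then, by the blue gas inlet, turn the cap one full turn in one direction and find the high spot. Leave the cap standing with the high spot right at the plunger, which still presses on the rim, let go of everything, and leave the other things on the bench where they are.

Things in the scene. Friction and masses are not known exactly. Their poses are not given: they have to be found in the camera images.
- slide_knob (a point): Centre of the top face of the hand knob of the gauge carriage: black fluted upright knob, 22 mm diameter, gripped anywhere in its top 38 mm, top 110 mm above the bench. It stands at the rear end of the carriage. The point's x axis points level along the slide, from the knob through the dial and the plunger straight at the spindle axis; z up.
- carriage (a joint): Position of the gauge carriage on its green dovetail bed, in m: 0 fully back, grows towards the cap, end stop at 0.085. Sliding friction about 6 N; it stays where it is left, also against the plunger's spring. At the start the plunger stands clear of the rim by 9 to 49 mm.
- plunger_tip (a point): Foremost point of the red ball (8 mm) on the end of the gauge's plunger, 78 mm above the bench, 165 mm ahead of the knob's axis when the plunger is fully out. The plunger moves along the slide's x axis; it is sprung outwards (0.8 N fully out, 1.6 N fully in) and has 20 mm of travel.
- needle (a joint): Angle of the gauge's black needle in rad: 0 with the plunger fully out, grows as the plunger is pushed in, 6.283 rad (one turn, clockwise seen from above) for each 10 mm of plunger travel, so 12.57 rad is the stop. The reading does not wrap.
- dial (a point): Centre of the gauge's white dial face, 63 mm case, face up 90 mm above the bench, 75 mm ahead of the knob's axis. Ten long ticks of 1 mm each; the red tick, towards the plunger, is where the needle's long end points when the plunger is fully out.
- spindle (a point): Point on the vertical axis about which the chuck and the cap turn, at plunger height (78 mm above the bench), fixed. The collar is a flat aluminium disc, 124 mm diameter, its rim 70 to 86 mm above the bench; its centre lies 3 to 4 mm off this axis, in an unknown direction that turns with the cap. Above it sits a steel end plate of 88 mm diameter, true to the axis, top at 100 mm.
- cap (a joint): Angle of the cap and chuck in rad, counter-clockwise from above positive, no stops and no wrap; near 0 (within 0.25) at the start. Turns stiffly by hand (friction about 0.04 N m) and stays where it is left.
- inlet_top (a point): Centre of the top face of the blue gas inlet, an upright round plug of 18 mm diameter from 122 to 158 mm above the bench, standing on the end plate 32 mm from the spindle axis; the handle by which the cap is turned. It is rigid with the cap: a firm grip must turn with it, and needs regrasping on the way round.
- mallet: Bystander: hammer, 260 mm, lying; origin under its middle, x axis along it.
- spare_flange: Bystander: loose aluminium flange ring, 110 mm diameter, 12 mm thick; origin at the centre of its underside.
- spanner: Bystander: spanner, 170 mm, lying; origin under its middle, x axis along it.
- crucible: Bystander: white ceramic crucible, 52 mm diameter, 45 mm high; origin at the centre of its foot.
- beaker: Bystander: clear plastic beaker, 66 mm diameter, 85 mm high; origin at the centre of its foot.
- clamp: Bystander: small aluminium vacuum clamp ring with a wing screw, 70 mm long, 14 mm high; origin at the ring's centre, underside.
- o_ring: Bystander: black rubber O-ring, 64 mm diameter, 6 mm thick; origin at its centre, underside.
Not all that is in view belongs to the job. What is shaped like the part that bears slide_knob but purple is not meant.

How it is judged:
On the way, in this order (a step that is already met when the one before it is completed fails the run):
1. the plunger presses on the collar's rim: at least 1 mm pushed in, its tip no more than 67 mm from the spindle axis (value of joint needle above 0.63 rad and horizontal distance between plunger_tip and spindle below 0.067 m), for 0.3 s.
2. the cap has been turned one full turn in one direction (more than 5.9 rad from the zero of its joint, either way) ((value of joint cap above 5.9 rad or value of joint cap below -5.9 rad)).
At the end, for the whole second after the job is handed in: The cap stands still with its high spot at the plunger: the plunger tip rests on the rim no more than about 0.2 mm short of the highest point of the run-out (within about 20 degrees of the high spot), pushed in by at least 0.5 mm; carriage at rest (horizontal distance between plunger_tip and spindle between 0.065 and 0.0662 m and value of joint needle above 0.31 rad and velocity of joint cap between -0.02 and 0.02 rad/s and velocity of joint carriage between -0.002 and 0.002 m/s); the robot touches nothing.
It fails at once if the plunger is driven to its stop (more than 19.2 of its 20 mm) (value of joint needle above 12.06 rad).
It fails at once if the cap is turned more than about a radian from its start with the plunger off the rim ((value of joint cap above 1.25 rad or value of joint cap below -1.25 rad) and value of joint needle below 0.1 rad).
It fails at once if a bystander is moved by more than 20 mm (distance of any of mallet, spare_flange, spanner, crucible, beaker, clamp, o_ring from where it was at the start of the episode above 0.02 m).
It also fails if it takes over 72 s, if anything falls off the work surface, if the arm or the gripper's body presses on something with over 40 N, if the wrist force passes 120 N, or if a joint passes its speed limit or range.

## Working session

There is one attempt and no reset: what is moved stays moved. The work goes in short steps, Python scripts to look and compute and a tool call to move; the robot and the scene stay as the last step left them, time stands still between calls to the robot, and variables do not carry over. Pictures are saved under pics/ and viewed, about 8 in all and at most 12, crops included, and the job is handed in when it is done.

Besides the shell and the picture viewer there is one more tool, called after "Call:" as a command line: name --argument value ..., lists and objects as JSON in quotes. servo_tool: Moves the arm, as the interface text tells. Its arguments: {"type":"object","properties":{"commands":{"type":"array"},"newtons":{"type":"number"}},"required":["commands"]}

```bash
mkdir -p pics
cat > h.py <<'E'
import numpy as np, cv2
from station import env
def cap(n,f):
    m=env.camera_model(n); im=env.capture(n); cv2.imwrite('pics/'+f,im[:,:,::-1]); return im,m
def ray(m,u,v,fish=False):
    K=np.array(m['mtx']);T=np.array(m['extrinsics'])
    x=(u-K[0,2])/K[0,0];y=(v-K[1,2])/K[1,1]
    if fish:
        r=np.hypot(x,y); d=np.array([np.sin(r)*x/max(r,1e-9),-np.sin(r)*y/max(r,1e-9),-np.cos(r)])
    else: d=np.array([x,-y,-1.])
    return T[:3,3],T[:3,:3]@d
def at(m,u,v,z,fish=False):
    o,d=ray(m,u,v,fish); return o+d*(z-o[2])/d[2]
def proj(m,p,fish=False):
    K=np.array(m['mtx']);T=np.array(m['extrinsics'])
    c=T[:3,:3].T@(np.array(p)-T[:3,3]); x,y,z=c[0],-c[1],-c[2]
    if fish:
        h=np.hypot(x,y);a=np.arctan2(h,z);x,y=x/h*a,y/h*a
    else: x,y=x/z,y/z
    return K[0,0]*x+K[0,2],K[1,1]*y+K[1,2]
E
python3 - <<'E'
from h import *
a,m=cap('top','top1.png');b,m2=cap('scene','scene1.png')
print(m,m2); o=env.get_obs(); print({k:np.round(v,3) for k,v in o.items()})
E
```

```text
{'mtx': array([[525.21270682,   0.        , 314.5815965 ],
       [  0.        , 525.21270682, 236.6419048 ],
       [  0.        ,   0.        ,   1.        ]]), 'extrinsics': array([[ 0.0144138 ,  0.99806435, -0.06049626,  0.39616973],
       [-0.99988887,  0.01461766,  0.00292852, -0.01975291],
       [ 0.00380716,  0.06044733,  0.99816413,  1.54316622],
       [ 0.        ,  0.        ,  0.        ,  1.        ]])} {'mtx': array([[587.80503385,   0.        , 315.26580652],
       [  0.        , 587.80503385, 240.92532144],
       [  0.        ,   0.        ,   1.        ]]), 'extrinsics': array([[-0.1481764 , -0.82008465,  0.55272499,  1.27061677],
       [ 0.98890517, -0.12880265,  0.07400304,  0.08887189],
       [ 0.01050368,  0.5575581 ,  0.83007146,  1.33039376],
       [ 0.        ,  0.        ,  0.        ,  1.        ]])}
{'time_s': np.float64(0.1), 'joints': array([-0.972,  0.359,  0.011, -0.   , -1.224, -0.288]), 'qvel': array([ 0.   , -0.002,  0.002,  0.003,  0.001,  0.002]), 'effort': array([-1.0000e-03, -5.8416e+01,  2.9375e+01,  7.0160e+00,  1.0000e-02,
       -0.0000e+00]), 'position': array([ 0.206, -0.642,  0.226]), 'ee_rot': array([-0.   , -0.155,  0.988,  0.001]), 'contact_force': array([ 0.217,  0.116, -0.397]), 'torque': array([ 0.014, -0.03 , -0.003]), 'finger_gap': np.float64(0.087)}
```

View pics/top1.png

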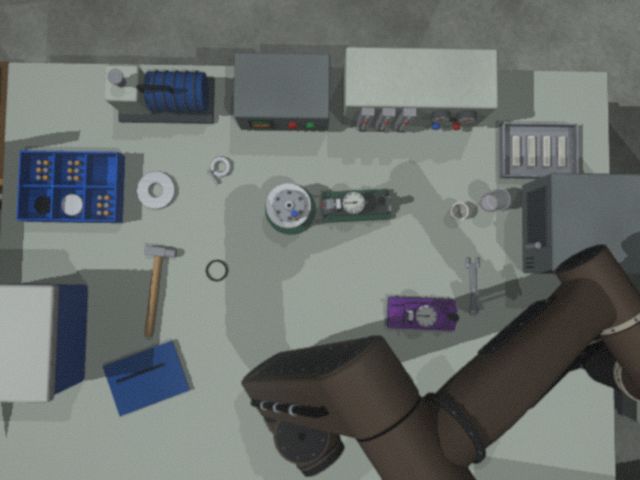

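View pics/scene1.png

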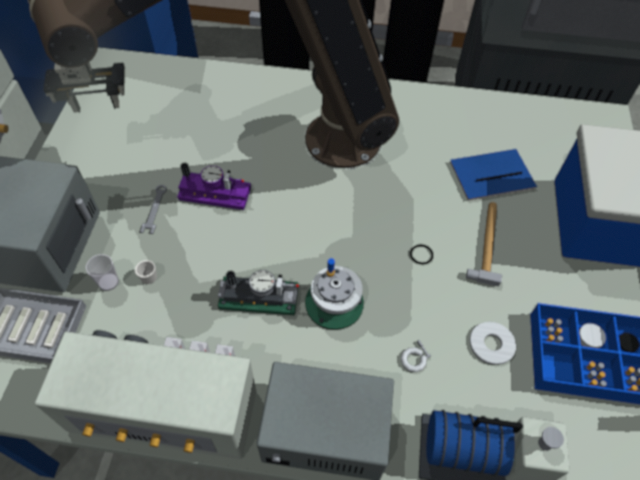

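Top view: cap at about (290,205), dial at (353,203) and green bed to its right, with the knob near (393,200). The purple decoy is at (423,313). I'll enlarge both views for exact pixels.

Run:
```python
from h import *
a=cv2.imread('pics/top1.png')[170:245,255:425]; b=cv2.imread('pics/scene1.png')[250:335,205:375]
f=lambda i:cv2.resize(i,None,fx=4,fy=4,interpolation=cv2.INTER_CUBIC)
c=np.vstack([f(a),f(b)]);print(c.shape); cv2.imwrite('pics/z1.png',c[:600] if 0 else cv2.resize(c,None,fx=.93,fy=.93))
m=env.camera_model('top')
for n,u,v,z in [('plate',289,203,.1),('dial',353,203,.09),('knob',393,199,.11),('inlet',295,213,.158)]: print(n,at(m,u,v,z).round(3))
```

```text
(640, 680, 3)
plate [0.576 0.048 0.1  ]
dial [ 0.58 -0.13  0.09]
knob [ 0.59  -0.238  0.11 ]
inlet [0.542 0.029 0.158]
```

View pics/z1.png

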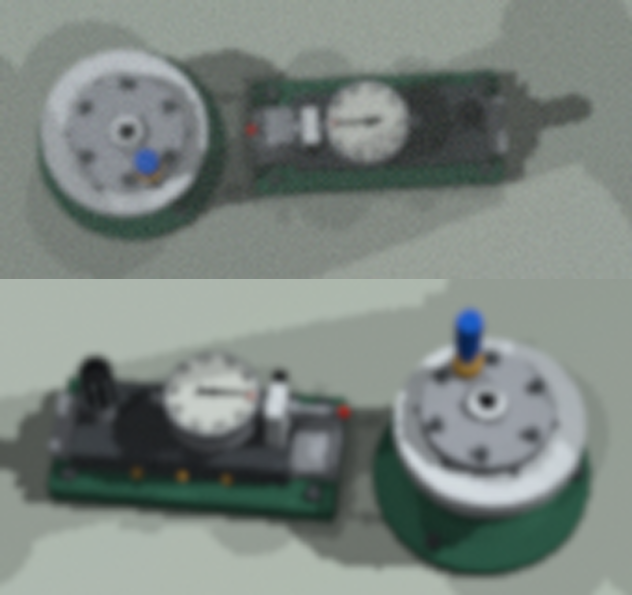

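Run:
```python
from h import *
m=env.camera_model('top');s=env.camera_model('scene')
P={}
for n,a,b,z in [('plate',(289.1,205.2),(336,282.8),.103),('dial',(354.2,202.5),(261.2,281.2),.09),('knob',(382,200),(230.8,273.4),.11),('ball',(322.5,204.7),(297.2,285.5),.078),('inlet',(294.5,213.3),(331,260.5),.158)]:
    p,q=at(m,*a,z),at(s,*b,z);P[n]=(p+q)/2;print(n,p.round(4),q.round(4),np.hypot(*(p-q)[:2]).round(4))
for i,j in [('knob','dial'),('knob','ball'),('knob','plate'),('plate','inlet'),('ball','plate')]:
    d=(P[j]-P[i])[:2];print(i,j,np.hypot(*d).round(4),np.degrees(np.arctan2(d[1],d[0])).round(2))
print(env.camera_model('wrist'))
```

```text
plate [0.5692 0.0475 0.103 ] [0.5654 0.0466 0.103 ] 0.0039
dial [ 0.5811 -0.1329  0.09  ] [ 0.5815 -0.1339  0.09  ] 0.0011
knob [ 0.5866 -0.2077  0.11  ] [ 0.5827 -0.2069  0.11  ] 0.004
ball [ 0.5751 -0.045   0.078 ] [ 0.5732 -0.0469  0.078 ] 0.0027
inlet [0.5413 0.0303 0.158 ] [0.539  0.0291 0.158 ] 0.0025
knob dial 0.0739 92.58
knob ball 0.1617 93.73
knob plate 0.2549 93.89
plate inlet 0.0322 -147.42
ball plate 0.0933 94.17
{'mtx': array([[371.64829954,   0.        , 321.79969697],
       [  0.        , 371.64829954, 237.4384689 ],
       [  0.        ,   0.        ,   1.        ]]), 'extrinsics': array([[-0.30680039, -0.91299584, -0.26890913,  0.13364388],
       [ 0.95177202, -0.29374173, -0.08857658, -0.66568213],
       [ 0.00188021, -0.28311551,  0.95908397,  0.38404732],
       [ 0.        ,  0.        ,  0.        ,  1.        ]])}
```

Call:
servo_tool --commands '[{"hand": 1, "tx": 0.02, "ty": 0.05, "wz": 9.5}, {"hand": 1, "tx": 0.02, "ty": 0.05, "wz": 9.5}, {"hand": 1, "tx": 0.02, "ty": 0.05, "wz": 9.5}, {"hand": 1, "tx": 0.02, "ty": 0.05, "wz": 9.5}, {"hand": 0.7, "tx": 0.02, "ty": 0.05, "wz": 9.5}, {"hand": 0.7, "tx": 0.02, "ty": 0.05, "wz": 9.5}, {"hand": 0.7, "tx": 0.02, "ty": 0.05, "wz": 9.5}, {"hand": 0.7, "tx": 0.02, "ty": 0.05, "wz": 9.5}]' --newtons 30

```text
validation failed for argument at $.co...
```

Call:
servo_tool --commands '[{"hand": 0.7, "tx": 0.0365, "ty": 0.006}, {"hand": 0.7, "tx": 0.0365, "ty": 0.006}, {"hand": 0.7, "tx": 0.0365, "ty": 0.006}, {"hand": 0.7, "tx": 0.0365, "ty": 0.006}, {"hand": 0.7, "tx": 0.0365, "ty": 0.006}, {"hand": 0.7, "tx": 0.0365, "ty": 0.006}, {"hand": 0.7}, {"hand": 0.7}]'

```text
validation failed for argument at $.co...
```

Run:
```python
from h import *
o=env.get_obs();print(o['position'],o['ee_rot'],o['joints'],o['time_s'])
im,m=cap('wrist','w1.png');print(m['extrinsics'].round(3))
for n,p in [('plate',(.5673,.047,.103)),('knob',(.5847,-.2073,.11)),('ball',(.5742,-.046,.078)),('inlet',(.54,.03,.158))]: print(n,proj(m,p,True))
```

```text
[ 0.20626344 -0.6422585   0.22571593] [-1.81685533e-04 -1.54696853e-01  9.87961704e-01  7.21947584e-04] [-9.71909846e-01  3.59320426e-01  1.11577065e-02 -3.09899168e-04
 -1.22409373e+00 -2.88139668e-01] 0.1
[[-0.307 -0.913 -0.269  0.134]
 [ 0.952 -0.294 -0.089 -0.666]
 [ 0.002 -0.283  0.959  0.384]
 [ 0.     0.     0.     1.   ]]
plate (np.float64(598.6336620358817), np.float64(504.59900969720474))
knob (np.float64(504.4877382907366), np.float64(525.481967906911))
ball (np.float64(563.4709421909928), np.float64(502.2879107075972))
inlet (np.float64(614.922672060864), np.float64(516.5444663196681))
```

View pics/w1.png

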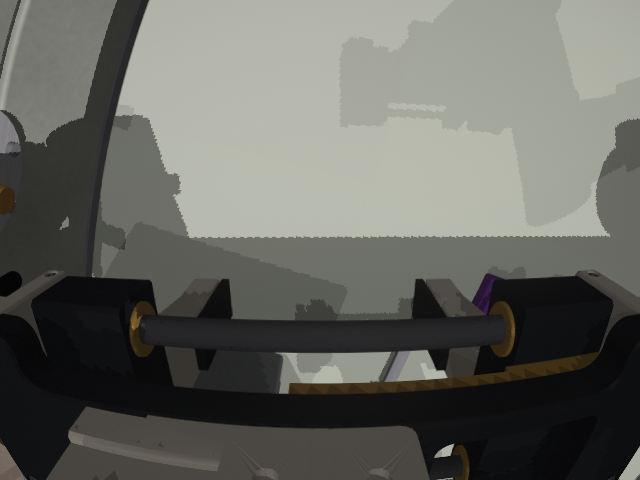

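The moves were refused, probably because every key is required. The picture shows that the camera looks outward from the gripper, so I'll turn the tool the other way (−104°). That puts the camera on the dial and cap side.

Call:
servo_tool --commands '[{"hand": 1, "tx": 0.02, "ty": 0.05, "tz": 0, "wx": 0, "wy": 0, "wz": -10.4}, {"hand": 1, "tx": 0.02, "ty": 0.05, "tz": 0, "wx": 0, "wy": 0, "wz": -10.4}, {"hand": 1, "tx": 0.02, "ty": 0.05, "tz": 0, "wx": 0, "wy": 0, "wz": -10.4}, {"hand": 1, "tx": 0.02, "ty": 0.05, "tz": 0, "wx": 0, "wy": 0, "wz": -10.4}, {"hand": 0.7, "tx": 0.02, "ty": 0.05, "tz": 0, "wx": 0, "wy": 0, "wz": -10.4}, {"hand": 0.7, "tx": 0.02, "ty": 0.05, "tz": 0, "wx": 0, "wy": 0, "wz": -10.4}, {"hand": 0.7, "tx": 0.02, "ty": 0.05, "tz": 0, "wx": 0, "wy": 0, "wz": -10.4}, {"hand": 0.7, "tx": 0.02, "ty": 0.05, "tz": 0, "wx": 0, "wy": 0, "wz": -10.4}]' --newtons 30

```text
time_s: 1.15
position: [0.3599, -0.2612, 0.2268]
ee_rot: [0.0, 0.511, 0.859, 0.0]
contact_force: [-0.1, -0.4, 1.4]
finger_gap: 0.0617
```

Call:
servo_tool --commands '[{"hand": 0.7, "tx": 0.0365, "ty": 0.006, "tz": 0, "wx": 0, "wy": 0, "wz": -10.4}, {"hand": 0.7, "tx": 0.0365, "ty": 0.006, "tz": 0, "wx": 0, "wy": 0, "wz": -10.4}, {"hand": 0.7, "tx": 0.0365, "ty": 0.006, "tz": 0, "wx": 0, "wy": 0, "wz": 0}, {"hand": 0.7, "tx": 0.0365, "ty": 0.006, "tz": 0, "wx": 0, "wy": 0, "wz": 0}, {"hand": 0.7, "tx": 0.0365, "ty": 0.006, "tz": 0, "wx": 0, "wy": 0, "wz": 0}, {"hand": 0.7, "tx": 0.0365, "ty": 0.006, "tz": 0, "wx": 0, "wy": 0, "wz": 0}, {"hand": 0.7, "tx": 0, "ty": 0, "tz": 0, "wx": 0, "wy": 0, "wz": 0}, {"hand": 0.7, "tx": 0, "ty": 0, "tz": 0, "wx": 0, "wy": 0, "wz": 0}]'

```text
time_s: 2.15
position: [0.5781, -0.2266, 0.2261]
ee_rot: [-0.001, 0.656, 0.755, -0.0]
contact_force: [-0.2, 0.2, 0.0]
finger_gap: 0.0613
```

Run:
```python
from h import *
o=env.get_obs();print(o['position'],o['ee_rot'],o['joints'],o['time_s'])
im,m=cap('wrist','w2.png');print(m['extrinsics'].round(3))
for n,p in [('plate',(.5673,.047,.103)),('knob',(.5847,-.2073,.11)),('ball',(.5742,-.046,.078)),('inlet',(.54,.03,.158))]: print(n,proj(m,p,True))
```

```text
[ 0.57812771 -0.22661144  0.22614896] [-5.69052693e-04  6.56106216e-01  7.54668273e-01 -3.28455777e-04] [-5.96655185e-02  2.71703778e-01 -1.13292050e-01 -1.87217352e-04
 -1.18710307e+00 -2.94235602e+00] 2.15
[[ 0.99  -0.135 -0.039  0.568]
 [ 0.14   0.95   0.279 -0.151]
 [-0.001 -0.282  0.96   0.384]
 [ 0.     0.     0.     1.   ]]
plate (np.float64(355.8726151084315), np.float64(-93.89634236517782))
knob (np.float64(333.8023191032056), np.float64(209.08459473365804))
ball (np.float64(347.82408182461387), np.float64(11.281371225738923))
inlet (np.float64(318.86400442285617), np.float64(-121.18004741667033))
```

View pics/w2.png

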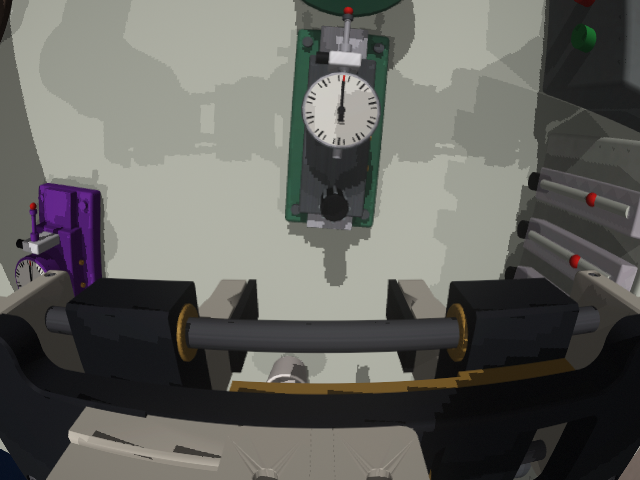

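The dial is at (341,109) with its needle on the red tick. The knob top is about (334,208) and the ball is at (348,11), both within 1–2 px of my prediction. Next I go down and grasp the knob.

Call:
servo_tool --commands '[{"hand": 0.7, "tx": 0.0022, "ty": 0.0064, "tz": 0, "wx": 0, "wy": 0, "wz": 0}, {"hand": 0.7, "tx": 0.0022, "ty": 0.0064, "tz": -0.034, "wx": 0, "wy": 0, "wz": 0}, {"hand": 0.7, "tx": 0.0022, "ty": 0.0065, "tz": -0.04, "wx": 0, "wy": 0, "wz": 0}, {"hand": 0.7, "tx": 0, "ty": 0, "tz": -0.04, "wx": 0, "wy": 0, "wz": 0}, {"hand": 0.7, "tx": 0, "ty": 0, "tz": -0.03, "wx": 0, "wy": 0, "wz": 0}, {"hand": 0, "tx": 0, "ty": 0, "tz": 0, "wx": 0, "wy": 0, "wz": 0}, {"hand": 0, "tx": 0, "ty": 0, "tz": 0, "wx": 0, "wy": 0, "wz": 0}, {"hand": 0, "tx": 0, "ty": 0, "tz": 0, "wx": 0, "wy": 0, "wz": 0}]' --newtons 30

```text
time_s: 3.2
position: [0.5864, -0.2075, 0.0847]
ee_rot: [0.001, 0.656, 0.755, 0.001]
contact_force: [-0.5, -0.6, -0.0]
finger_gap: 0.0367
```

Call:
servo_tool --commands '[{"hand": 0, "tx": 0, "ty": 0, "tz": 0, "wx": 0, "wy": 0, "wz": 0}, {"hand": 0, "tx": 0, "ty": 0, "tz": 0, "wx": 0, "wy": 0, "wz": 0}, {"hand": 0, "tx": 0, "ty": 0, "tz": 0, "wx": 0, "wy": 0, "wz": 0}, {"hand": 0, "tx": -0.0005, "ty": 0.007, "tz": 0, "wx": 0, "wy": 0, "wz": 0}, {"hand": 0, "tx": -0.0005, "ty": 0.008, "tz": 0, "wx": 0, "wy": 0, "wz": 0}, {"hand": 0, "tx": -0.0005, "ty": 0.008, "tz": 0, "wx": 0, "wy": 0, "wz": 0}, {"hand": 0, "tx": -0.0005, "ty": 0.007, "tz": 0, "wx": 0, "wy": 0, "wz": 0}, {"hand": 0, "tx": 0, "ty": 0, "tz": 0, "wx": 0, "wy": 0, "wz": 0}]'

```text
time_s: 4.2
position: [0.5829, -0.1779, 0.0836]
ee_rot: [0.0, 0.656, 0.755, -0.0]
contact_force: [-4.5, -1.8, 6.9]
finger_gap: 0.0217
```

Run:
```python
from h import *
o=env.get_obs();print(o['position'],o['contact_force'],o['time_s'])
im,m=cap('wrist','w3.png');a,t=cap('scene','s3.png')
c=im[0:230,200:460,::-1]
s=cv2.resize(a[245:335,210:380,::-1],None,fx=3,fy=3,interpolation=cv2.INTER_CUBIC)
w=cv2.resize(c,None,fx=1.2,fy=1.2)
H=max(s.shape[0],w.shape[0]);p=lambda i:np.pad(i,((0,H-i.shape[0]),(0,0),(0,0)))
cv2.imwrite('pics/z3.png',cv2.resize(np.hstack([p(w),p(s)]),None,fx=.95,fy=.95))
```

```text
[ 0.5828847  -0.1778748   0.08361202] [-4.5209969 -1.7672458  6.9011615] 4.2
```

View pics/z3.png

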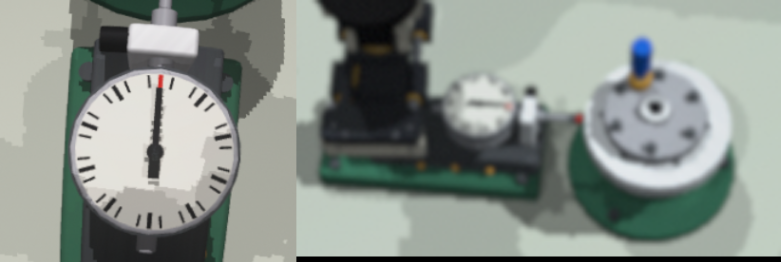

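Gripped, and the carriage moved 30 mm. The needle is still on the red tick and the tip is about to touch. The collar's visible margin is narrow on the plunger side, so a low part faces the gauge. I'll press on by 8 mm.

Call:
servo_tool --commands '[{"hand": 0, "tx": -0.0001, "ty": 0.002, "tz": 0, "wx": 0, "wy": 0, "wz": 0}, {"hand": 0, "tx": -0.0001, "ty": 0.002, "tz": 0, "wx": 0, "wy": 0, "wz": 0}, {"hand": 0, "tx": -0.0002, "ty": 0.002, "tz": 0, "wx": 0, "wy": 0, "wz": 0}, {"hand": 0, "tx": -0.0001, "ty": 0.002, "tz": 0, "wx": 0, "wy": 0, "wz": 0}, {"hand": 0, "tx": 0, "ty": 0, "tz": 0, "wx": 0, "wy": 0, "wz": 0}, {"hand": 0, "tx": 0, "ty": 0, "tz": 0, "wx": 0, "wy": 0, "wz": 0}, {"hand": 0, "tx": 0, "ty": 0, "tz": 0, "wx": 0, "wy": 0, "wz": 0}, {"hand": 0, "tx": 0, "ty": 0, "tz": 0, "wx": 0, "wy": 0, "wz": 0}]'

```text
time_s: 5.3
position: [0.5825, -0.1722, 0.0836]
ee_rot: [-0.001, 0.655, 0.755, 0.001]
contact_force: [-2.5, -6.5, 5.9]
finger_gap: 0.0211
```

Run:
```python
from h import *
o=env.get_obs();print(o['position'],o['contact_force'],o['time_s'])
im,m=cap('wrist','w4.png');a,t=cap('scene','s4.png')
c=im[0:230,200:460,::-1]
s=cv2.resize(a[245:335,210:380,::-1],None,fx=3,fy=3,interpolation=cv2.INTER_CUBIC)
w=cv2.resize(c,None,fx=1.2,fy=1.2)
H=max(s.shape[0],w.shape[0]);p=lambda i:np.pad(i,((0,H-i.shape[0]),(0,0),(0,0)))
cv2.imwrite('pics/z4.png',cv2.resize(np.hstack([p(w),p(s)]),None,fx=.95,fy=.95))
```

```text
[ 0.58252835 -0.17224013  0.08360557] [-2.45173436 -6.5087469   5.93212253] 5.3
```

View pics/z4.png

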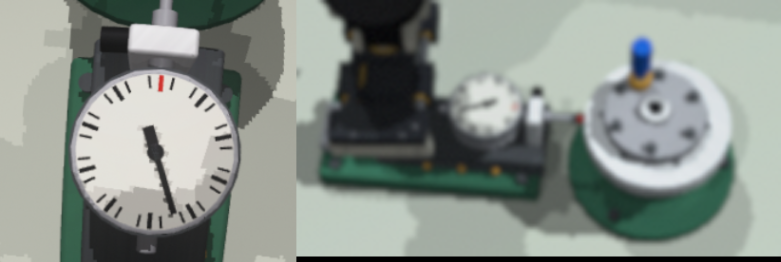

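The needle is about 170° clockwise, roughly 4.6 mm of preload. The tip position puts the rim at about 59 mm, near the low spot, so I expect a range of about 4.6–12 mm, which is safe. I release and go to the inlet.

Call:
servo_tool --commands '[{"hand": 0.6, "tx": 0, "ty": 0, "tz": 0, "wx": 0, "wy": 0, "wz": 0}, {"hand": 0.6, "tx": 0, "ty": 0, "tz": 0, "wx": 0, "wy": 0, "wz": 0}, {"hand": 0.6, "tx": 0, "ty": 0, "tz": 0, "wx": 0, "wy": 0, "wz": 0}, {"hand": 0.6, "tx": 0, "ty": 0, "tz": 0.045, "wx": 0, "wy": 0, "wz": 0}, {"hand": 0.6, "tx": 0, "ty": 0, "tz": 0.05, "wx": 0, "wy": 0, "wz": 0}, {"hand": 0.6, "tx": 0, "ty": 0, "tz": 0.05, "wx": 0, "wy": 0, "wz": 0}, {"hand": 0.6, "tx": -0.007, "ty": 0.05, "tz": 0, "wx": 0, "wy": 0, "wz": 7}, {"hand": 0.6, "tx": -0.007, "ty": 0.05, "tz": 0, "wx": 0, "wy": 0, "wz": 7}]' --newtons 20

```text
time_s: 6.4
position: [0.5689, -0.0701, 0.2283]
ee_rot: [-0.001, 0.557, 0.83, 0.002]
contact_force: [-0.2, 0.6, -0.5]
finger_gap: 0.0526
```

Run:
```python
from h import *
o=env.get_obs();print(o['position'],o['ee_rot'],o['contact_force'],o['time_s'])
im,m=cap('wrist','w5.png')
for n,p in [('plate',(.5673,.047,.103)),('inlet',(.54,.03,.158))]: print(n,proj(m,p,True))
h=cv2.cvtColor(im,cv2.COLOR_RGB2HSV);b=cv2.inRange(h,(105,140,60),(125,255,255))
n,l,s,c=cv2.connectedComponentsWithStats(b)
for i in range(1,n):
    if s[i,4]>100: print(s[i],c[i])
```

```text
[ 0.56885229 -0.07005152  0.22834194] [-0.0010738   0.55706704  0.83046447  0.00198079] [-0.21929433  0.56260506 -0.52108965] 6.4
plate (np.float64(378.0552283162277), np.float64(90.7501478528853))
inlet (np.float64(339.85326466770397), np.float64(88.08309231753464))
[328  70  28  30 601] [340.26955075  84.74875208]
```

View pics/w5.png

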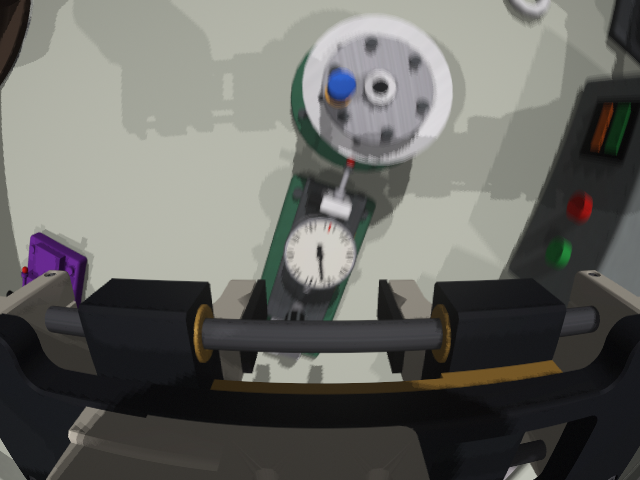

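The nut on the axis is at (380,87), the inlet top at (340,84) and the plunger is on the rim at (350,163). I'll refine the spindle and inlet positions from this nearly vertical view.

Run:
```python
from h import *
m=env.camera_model('wrist')
s=at(m,380,87,.104,True);i=at(m,341,83,.158,True);d=i-s
print(s,i,np.hypot(*d[:2]),np.degrees(np.arctan2(d[1],d[0])))
```

```text
[0.56563374 0.05475615 0.104     ] [0.53777501 0.03751299 0.158     ] 0.03276332170396202 -148.24458210600739
```

Call:
servo_tool --commands '[{"hand": 0.6, "tx": -0.007, "ty": 0.0255, "tz": 0, "wx": 0, "wy": 0, "wz": 5}, {"hand": 0.6, "tx": -0.007, "ty": 0.0255, "tz": 0, "wx": 0, "wy": 0, "wz": 5}, {"hand": 0.6, "tx": -0.007, "ty": 0.0255, "tz": 0, "wx": 0, "wy": 0, "wz": 4}, {"hand": 0.6, "tx": -0.007, "ty": 0.0255, "tz": 0, "wx": 0, "wy": 0, "wz": 0}, {"hand": 0.6, "tx": 0, "ty": 0, "tz": 0, "wx": 0, "wy": 0, "wz": 0}, {"hand": 0.6, "tx": 0, "ty": 0, "tz": 0, "wx": 0, "wy": 0, "wz": 0}, {"hand": 0.6, "tx": 0, "ty": 0, "tz": 0, "wx": 0, "wy": 0, "wz": 0}, {"hand": 0.6, "tx": 0, "ty": 0, "tz": 0, "wx": 0, "wy": 0, "wz": 0}]'

```text
time_s: 7.45
position: [0.5409, 0.0304, 0.2276]
ee_rot: [-0.002, 0.453, 0.891, 0.001]
contact_force: [0.1, -0.5, -1.0]
finger_gap: 0.0522
```

Run:
```python
from h import *
o=env.get_obs();print(o['position'],o['ee_rot'],o['joints'],o['time_s'],o['qvel'].max())
im,m=cap('wrist','w6.png'); a,_=cap('scene','s6.png'); t,_=cap('top','t6.png')
for n,p in [('plate',(.5675,.0485,.104)),('inlet',(.5405,.0315,.158))]: print(n,proj(m,p,True))
h=cv2.cvtColor(im,cv2.COLOR_RGB2HSV);b=cv2.inRange(h,(105,140,60),(125,255,255))
n,l,s,c=cv2.connectedComponentsWithStats(b)
for i in range(1,n):
    if s[i,4]>100: print(s[i],c[i],at(m,*c[i],.158,True))
f=cv2.resize(im[110:330,200:480,::-1],None,fx=1.4,fy=1.4)
g=cv2.resize(a[225:335,200:380,::-1],None,fx=2.2,fy=2.2);g2=cv2.resize(t[160:250,250:430,::-1],None,fx=2.2,fy=2.2)
r=np.vstack([g,g2]);f=np.pad(f,((0,r.shape[0]-f.shape[0]),(0,0),(0,0)))
cv2.imwrite('pics/z6.png',np.hstack([f,r]));print(f.shape,r.shape)
```

```text
[0.54092902 0.03036035 0.22762914] [-0.00170734  0.45324259  0.89138499  0.00102325] [ 0.41499066  0.14020645 -0.27751839 -0.00430838 -1.15365206 -2.92484166] 7.45 0.0013979954618856345
plate (np.float64(361.921941898781), np.float64(231.38142919539095))
inlet (np.float64(321.6972974347463), np.float64(250.05012287355444))
[309 226  27  38 794] [321.89042821 244.82115869] [0.53851202 0.03443083 0.158     ]
(440, 392, 3) (440, 396, 3)
```

View pics/z6.png

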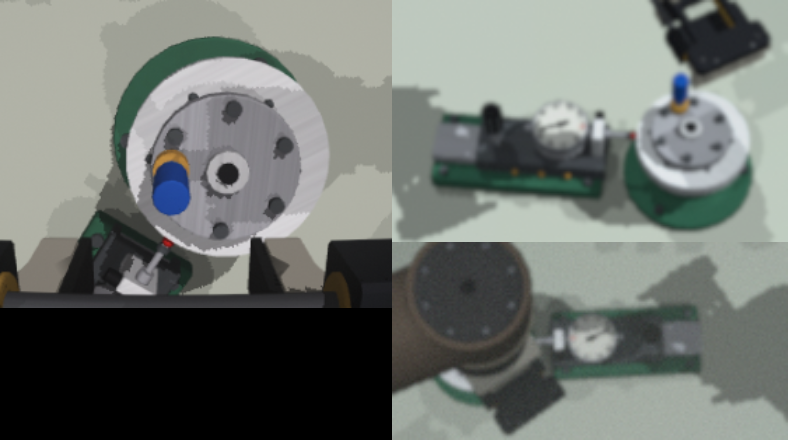

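The inlet top (323,251) and axis nut (364,233) agree with my estimates to about 1 mm, and the scene and top cameras both see the dial. I go down and grip.

Call:
servo_tool --commands '[{"hand": 0.6, "tx": 0, "ty": 0, "tz": -0.032, "wx": 0, "wy": 0, "wz": 0}, {"hand": 0.6, "tx": 0, "ty": 0, "tz": -0.032, "wx": 0, "wy": 0, "wz": 0}, {"hand": 0.6, "tx": 0, "ty": 0, "tz": -0.032, "wx": 0, "wy": 0, "wz": 0}, {"hand": 0, "tx": 0, "ty": 0, "tz": 0, "wx": 0, "wy": 0, "wz": 0}, {"hand": 0, "tx": 0, "ty": 0, "tz": 0, "wx": 0, "wy": 0, "wz": 0}, {"hand": 0, "tx": 0, "ty": 0, "tz": 0, "wx": 0, "wy": 0, "wz": 0}, {"hand": 0, "tx": 0, "ty": 0, "tz": 0, "wx": 0, "wy": 0, "wz": 0}, {"hand": 0, "tx": 0, "ty": 0, "tz": 0, "wx": 0, "wy": 0, "wz": 0}]' --newtons 20

```text
time_s: 8.6
position: [0.5409, 0.0307, 0.1328]
ee_rot: [-0.001, 0.453, 0.892, 0.001]
contact_force: [-2.1, -1.0, 6.2]
finger_gap: 0.0173
```

```bash
cat >> h.py <<'E'
def needle(tag):
    "clockwise angle (deg) of the needle from the red tick, by rectifying the dial in scene, top"
    o=env.get_obs(); D=np.array([.5811,-.1333,.09])+(-.0022+.0,.0353,0); X=np.array([-.0663,.9978,0]);Y=np.array([.9978,.0663,0]) # Y = clockwise quarter
    res=[]
    for n in ('scene','top'):
        m=env.camera_model(n); im=env.capture(n); cv2.imwrite(f'pics/{tag}_{n}.png',im[:,:,::-1])
        g=cv2.cvtColor(im,cv2.COLOR_RGB2GRAY).astype(np.float32)
        q=np.float32([[0,0],[240,0],[240,240],[0,240]]); w=[D+a*.03*X+b*.03*Y for a,b in((1,-1),(1,1),(-1,1),(-1,-1))]
        H=cv2.getPerspectiveTransform(q,np.float32([proj(m,p) for p in w]))
        r=cv2.warpPerspective(g,H,(240,240),flags=cv2.INTER_CUBIC|cv2.WARP_INVERSE_MAP)
        cv2.imwrite(f'pics/{tag}_{n}_r.png',r)
        # recentre on the white disc, then darkness profile
        a=np.radians(np.arange(360)); best=None
        for cx in range(108,133,3):
            for cy in range(108,133,3):
                P=[]
                for R in (25,35,45,55,65): P.append(cv2.remap(r,(cx+R*np.sin(a)).astype(np.float32)[None],(cy-R*np.cos(a)).astype(np.float32)[None],1)[0])
                P=np.array(P); P=np.median(P)-P; p=P.sum(0); p=np.convolve(np.r_[p[-8:],p,p[:8]],np.hanning(17)/8,'valid')
                k=p.argmax()
                if best is None or p[k]>best[0]: best=(p[k],k,cx,cy)
        res.append(best)
    j=o['joints']; R=o['ee_rot']
    print(tag,'t',round(o['time_s'],2),'pos',o['position'].round(4),'yaw',np.degrees(2*np.arctan2(R[2],R[1])).round(1),'j6',np.degrees(j[5]).round(0),'F',o['contact_force'].round(1),'gap',round(float(o['finger_gap']),4))
    print('  ',[(float(round(b[0],0)),int(b[1]),b[2],b[3]) for b in res])
E
python3 - <<'E'
from h import *
needle('n0')
for a,b in (('scene','top'),):
    cv2.imwrite('pics/z7.png',np.hstack([cv2.imread('pics/n0_scene_r.png'),cv2.imread('pics/n0_top_r.png')]))
# circle steps
c=np.array([.568,.048]);d=env.get_obs()['position'][:2]-c;print(np.hypot(*d),np.degrees(np.arctan2(d[1],d[0])))
E
```

```text
n0 t 8.6 pos [0.5409 0.0307 0.1328] yaw 126.2 j6 -168.0 F [-2.1 -1.   6.2] gap 0.0173
   [(237.0, 309, 132, 132), (166.0, 339, 132, 132)]
0.032182850568091496 -147.5137838328063[ WARN:0@3.578] global loadsave.cpp:1063 imwrite_ Unsupported depth image for selected encoder is fallbacked to CV_8U.
```

View pics/z7.png

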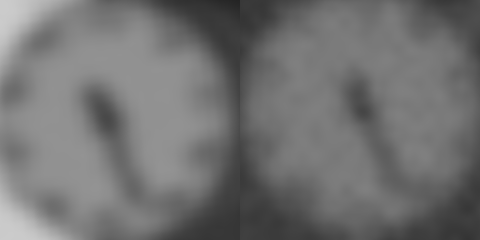

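Scene-view rectification shows the needle at about 156° (4.35 mm), which matches the wrist view. I'll fix the pivot in the reader and print the circle steps.

Run:
```python
s=open('h.py').read()
i=s.index("        # recentre");j=s.index("        res.append(best)")
s=s[:i]+'''        a=np.radians(np.arange(360)); c0={'scene':(109,123),'top':(125,109)}[n]
        P=np.array([cv2.remap(r,(c0[0]+R*np.sin(a)).astype(np.float32)[None],(c0[1]-R*np.cos(a)).astype(np.float32)[None],1)[0] for R in range(48,82,4)])
        p=-P.mean(0); p=np.convolve(np.r_[p[-10:],p,p[:10]],np.hanning(21)/10,'valid'); p-=np.median(p)
        best=(p.max(),p.argmax(),*c0)
'''+s[j:]
s=s.replace("    j=o['joints']","    e=o['position'][:2]-(.568,.048); print('inlet ang',np.degrees(np.arctan2(e[1],e[0])).round(1),end=' ')\n    j=o['joints']")
s=s.replace("_r.png',r)","_r.png',r.clip(0,255).astype(np.uint8))")
open('h.py','w').write(s)
import numpy as np
from h import *
needle('n0b')
a=np.radians(-147.5+10*np.arange(49));p=.0322*np.c_[np.cos(a),np.sin(a)]
print((np.diff(p.round(4),axis=0)*1e4).round().astype(int).tolist())
```

```text
inlet ang -147.5 n0b t 8.7 pos [0.5409 0.0307 0.1327] yaw 126.2 j6 -168.0 F [-2.2 -0.3  6.5] gap 0.0171
   [(36.0, 160, 109, 123), (26.0, 159, 125, 109)]
[[35, -45], [41, -37], [47, -31], [52, -21], [55, -12], [56, -3], [56, 8], [53, 17], [50, 25], [45, 35], [37, 41], [31, 47], [21, 52], [12, 55], [3, 56], [-8, 56], [-17, 53], [-25, 50], [-35, 45], [-41, 37], [-47, 31], [-52, 21], [-55, 12], [-56, 3], [-56, -8], [-53, -17], [-50, -25], [-45, -35], [-37, -41], [-31, -47], [-21, -52], [-12, -55], [-3, -56], [8, -56], [17, -53], [25, -50], [35, -45], [41, -37], [47, -31], [52, -21], [55, -12], [56, -3], [56, 8], [53, 17], [50, 25], [45, 35], [37, 41], [31, 47]]
```

Call:
servo_tool --commands '[{"hand": 0, "tx": 0.0035, "ty": -0.0045, "tz": 0, "wx": 0, "wy": 0, "wz": 10}, {"hand": 0, "tx": 0.0041, "ty": -0.0037, "tz": 0, "wx": 0, "wy": 0, "wz": 10}, {"hand": 0, "tx": 0.0047, "ty": -0.0031, "tz": 0, "wx": 0, "wy": 0, "wz": 10}, {"hand": 0, "tx": 0.0052, "ty": -0.0021, "tz": 0, "wx": 0, "wy": 0, "wz": 10}, {"hand": 0, "tx": 0, "ty": 0, "tz": 0, "wx": 0, "wy": 0, "wz": 0}, {"hand": 0, "tx": 0, "ty": 0, "tz": 0, "wx": 0, "wy": 0, "wz": 0}, {"hand": 0, "tx": 0, "ty": 0, "tz": 0, "wx": 0, "wy": 0, "wz": 0}, {"hand": 0, "tx": 0, "ty": 0, "tz": 0, "wx": 0, "wy": 0, "wz": 0}]'

```text
time_s: 9.8
position: [0.5582, 0.017, 0.1327]
ee_rot: [-0.002, 0.12, 0.993, 0.0]
contact_force: [-2.5, -2.4, 6.7]
finger_gap: 0.0171
```

```bash
python3 -c "
from h import *
needle('n1')"
```

```text
inlet ang -107.5 n1 t 9.8 pos [0.5582 0.017  0.1327] yaw 166.2 j6 -125.0 F [-2.5 -2.4  6.7] gap 0.0171
   [(37.0, 146, 109, 123), (67.0, 12, 125, 109)]
```

Forces stay low, so the circle estimate is good. I carry on.

Call:
servo_tool --commands '[{"hand": 0, "tx": 0.0055, "ty": -0.0012, "tz": 0, "wx": 0, "wy": 0, "wz": 10}, {"hand": 0, "tx": 0.0056, "ty": -0.0003, "tz": 0, "wx": 0, "wy": 0, "wz": 10}, {"hand": 0, "tx": 0.0056, "ty": 0.0008, "tz": 0, "wx": 0, "wy": 0, "wz": 10}, {"hand": 0, "tx": 0.0053, "ty": 0.0017, "tz": 0, "wx": 0, "wy": 0, "wz": 10}, {"hand": 0, "tx": 0, "ty": 0, "tz": 0, "wx": 0, "wy": 0, "wz": 0}, {"hand": 0, "tx": 0, "ty": 0, "tz": 0, "wx": 0, "wy": 0, "wz": 0}, {"hand": 0, "tx": 0, "ty": 0, "tz": 0, "wx": 0, "wy": 0, "wz": 0}, {"hand": 0, "tx": 0, "ty": 0, "tz": 0, "wx": 0, "wy": 0, "wz": 0}]'

```text
time_s: 10.9
position: [0.5806, 0.0179, 0.1328]
ee_rot: [-0.002, -0.226, 0.974, -0.001]
contact_force: [-1.2, -4.4, 5.7]
finger_gap: 0.0174
```

```bash
python3 -c "
from h import *
needle('n2')"
```

```text
inlet ang -67.3 n2 t 10.9 pos [0.5806 0.0179 0.1328] yaw 206.2 j6 -85.0 F [-1.2 -4.4  5.7] gap 0.0174
   [(37.0, 189, 109, 123), (22.0, 187, 125, 109)]
```

Call:
servo_tool --commands '[{"hand": 0, "tx": 0.005, "ty": 0.0025, "tz": 0, "wx": 0, "wy": 0, "wz": 10}, {"hand": 0, "tx": 0.0045, "ty": 0.0035, "tz": 0, "wx": 0, "wy": 0, "wz": 10}, {"hand": 0, "tx": 0.0037, "ty": 0.0041, "tz": 0, "wx": 0, "wy": 0, "wz": 10}, {"hand": 0, "tx": 0.0031, "ty": 0.0047, "tz": 0, "wx": 0, "wy": 0, "wz": 10}, {"hand": 0, "tx": 0, "ty": 0, "tz": 0, "wx": 0, "wy": 0, "wz": 0}, {"hand": 0, "tx": 0, "ty": 0, "tz": 0, "wx": 0, "wy": 0, "wz": 0}, {"hand": 0, "tx": 0, "ty": 0, "tz": 0, "wx": 0, "wy": 0, "wz": 0}, {"hand": 0, "tx": 0, "ty": 0, "tz": 0, "wx": 0, "wy": 0, "wz": 0}]'

```text
time_s: 12.0
position: [0.5968, 0.033, 0.1327]
ee_rot: [-0.002, -0.546, 0.838, -0.001]
contact_force: [-2.1, -2.4, 6.2]
finger_gap: 0.0174
```

```bash
python3 -c "
from h import *
needle('n3')"
```

```text
inlet ang -27.5 n3 t 12.0 pos [0.5968 0.033  0.1327] yaw 246.2 j6 -46.0 F [-2.1 -2.4  6.2] gap 0.0174
   [(43.0, 268, 109, 123), (25.0, 268, 125, 109)]
```

Call:
servo_tool --commands '[{"hand": 0, "tx": 0.0021, "ty": 0.0052, "tz": 0, "wx": 0, "wy": 0, "wz": 10}, {"hand": 0, "tx": 0.0012, "ty": 0.0055, "tz": 0, "wx": 0, "wy": 0, "wz": 10}, {"hand": 0, "tx": 0.0003, "ty": 0.0056, "tz": 0, "wx": 0, "wy": 0, "wz": 10}, {"hand": 0, "tx": -0.0008, "ty": 0.0056, "tz": 0, "wx": 0, "wy": 0, "wz": 10}, {"hand": 0, "tx": 0, "ty": 0, "tz": 0, "wx": 0, "wy": 0, "wz": 0}, {"hand": 0, "tx": 0, "ty": 0, "tz": 0, "wx": 0, "wy": 0, "wz": 0}, {"hand": 0, "tx": 0, "ty": 0, "tz": 0, "wx": 0, "wy": 0, "wz": 0}, {"hand": 0, "tx": 0, "ty": 0, "tz": 0, "wx": 0, "wy": 0, "wz": 0}]'

```text
time_s: 13.1
position: [0.5994, 0.0547, 0.1328]
ee_rot: [0.002, 0.8, -0.601, 0.002]
contact_force: [-2.3, -2.3, 5.3]
finger_gap: 0.0174
```

```bash
python3 -c "
from h import *
needle('n4')"
```

```text
inlet ang 12.0 n4 t 13.1 pos [0.5994 0.0547 0.1328] yaw -73.8 j6 -8.0 F [-2.3 -2.3  5.3] gap 0.0174
   [(34.0, 346, 109, 123), (27.0, 348, 125, 109)]
```

Call:
servo_tool --commands '[{"hand": 0, "tx": -0.0017, "ty": 0.0053, "tz": 0, "wx": 0, "wy": 0, "wz": 10}, {"hand": 0, "tx": -0.0025, "ty": 0.005, "tz": 0, "wx": 0, "wy": 0, "wz": 10}, {"hand": 0, "tx": -0.0035, "ty": 0.0045, "tz": 0, "wx": 0, "wy": 0, "wz": 10}, {"hand": 0, "tx": -0.0041, "ty": 0.0037, "tz": 0, "wx": 0, "wy": 0, "wz": 10}, {"hand": 0, "tx": 0, "ty": 0, "tz": 0, "wx": 0, "wy": 0, "wz": 0}, {"hand": 0, "tx": 0, "ty": 0, "tz": 0, "wx": 0, "wy": 0, "wz": 0}, {"hand": 0, "tx": 0, "ty": 0, "tz": 0, "wx": 0, "wy": 0, "wz": 0}, {"hand": 0, "tx": 0, "ty": 0, "tz": 0, "wx": 0, "wy": 0, "wz": 0}]'

```text
time_s: 14.2
position: [0.5875, 0.0729, 0.1328]
ee_rot: [0.001, 0.957, -0.291, 0.002]
contact_force: [-2.9, -3.9, 6.6]
finger_gap: 0.0175
```

```bash
python3 -c "
from h import *
needle('n5')"
```

```text
inlet ang 51.9 n5 t 14.2 pos [0.5875 0.0729 0.1328] yaw -33.8 j6 30.0 F [-2.9 -3.9  6.6] gap 0.0175
   [(37.0, 28, 109, 123), (31.0, 30, 125, 109)]
```

Call:
servo_tool --commands '[{"hand": 0, "tx": -0.0047, "ty": 0.0031, "tz": 0, "wx": 0, "wy": 0, "wz": 10}, {"hand": 0, "tx": -0.0052, "ty": 0.0021, "tz": 0, "wx": 0, "wy": 0, "wz": 10}, {"hand": 0, "tx": -0.0055, "ty": 0.0012, "tz": 0, "wx": 0, "wy": 0, "wz": 10}, {"hand": 0, "tx": -0.0056, "ty": 0.0003, "tz": 0, "wx": 0, "wy": 0, "wz": 10}, {"hand": 0, "tx": 0, "ty": 0, "tz": 0, "wx": 0, "wy": 0, "wz": 0}, {"hand": 0, "tx": 0, "ty": 0, "tz": 0, "wx": 0, "wy": 0, "wz": 0}, {"hand": 0, "tx": 0, "ty": 0, "tz": 0, "wx": 0, "wy": 0, "wz": 0}, {"hand": 0, "tx": 0, "ty": 0, "tz": 0, "wx": 0, "wy": 0, "wz": 0}]'

```text
time_s: 15.3
position: [0.5668, 0.0794, 0.1327]
ee_rot: [0.001, 0.999, 0.054, 0.002]
contact_force: [-0.6, -6.2, 5.4]
finger_gap: 0.0177
```

```bash
python3 -c "
from h import *
needle('n6')"
```

```text
inlet ang 92.3 n6 t 15.3 pos [0.5668 0.0794 0.1327] yaw 6.2 j6 68.0 F [-0.6 -6.2  5.4] gap 0.0177
   [(40.0, 11, 109, 123), (29.0, 12, 125, 109)]
```

Call:
servo_tool --commands '[{"hand": 0, "tx": -0.0056, "ty": -0.0008, "tz": 0, "wx": 0, "wy": 0, "wz": 10}, {"hand": 0, "tx": -0.0053, "ty": -0.0017, "tz": 0, "wx": 0, "wy": 0, "wz": 10}, {"hand": 0, "tx": -0.005, "ty": -0.0025, "tz": 0, "wx": 0, "wy": 0, "wz": 10}, {"hand": 0, "tx": -0.0045, "ty": -0.0035, "tz": 0, "wx": 0, "wy": 0, "wz": 10}, {"hand": 0, "tx": 0, "ty": 0, "tz": 0, "wx": 0, "wy": 0, "wz": 0}, {"hand": 0, "tx": 0, "ty": 0, "tz": 0, "wx": 0, "wy": 0, "wz": 0}, {"hand": 0, "tx": 0, "ty": 0, "tz": 0, "wx": 0, "wy": 0, "wz": 0}, {"hand": 0, "tx": 0, "ty": 0, "tz": 0, "wx": 0, "wy": 0, "wz": 0}]'

```text
time_s: 16.4
position: [0.5468, 0.0712, 0.1327]
ee_rot: [0.0, 0.92, 0.392, 0.002]
contact_force: [1.0, -5.4, 6.8]
finger_gap: 0.0172
```

```bash
python3 -c "
from h import *
needle('n7')"
```

```text
inlet ang 132.4 n7 t 16.4 pos [0.5468 0.0712 0.1327] yaw 46.1 j6 108.0 F [ 1.  -5.4  6.8] gap 0.0172
   [(40.0, 304, 109, 123), (23.0, 306, 125, 109)]
```

Call:
servo_tool --commands '[{"hand": 0, "tx": -0.0037, "ty": -0.0041, "tz": 0, "wx": 0, "wy": 0, "wz": 10}, {"hand": 0, "tx": -0.0031, "ty": -0.0047, "tz": 0, "wx": 0, "wy": 0, "wz": 10}, {"hand": 0, "tx": -0.0021, "ty": -0.0052, "tz": 0, "wx": 0, "wy": 0, "wz": 10}, {"hand": 0, "tx": -0.0012, "ty": -0.0055, "tz": 0, "wx": 0, "wy": 0, "wz": 10}, {"hand": 0, "tx": 0, "ty": 0, "tz": 0, "wx": 0, "wy": 0, "wz": 0}, {"hand": 0, "tx": 0, "ty": 0, "tz": 0, "wx": 0, "wy": 0, "wz": 0}, {"hand": 0, "tx": 0, "ty": 0, "tz": 0, "wx": 0, "wy": 0, "wz": 0}, {"hand": 0, "tx": 0, "ty": 0, "tz": 0, "wx": 0, "wy": 0, "wz": 0}]'

```text
time_s: 17.5
position: [0.5366, 0.0523, 0.1327]
ee_rot: [-0.001, 0.731, 0.683, 0.002]
contact_force: [-1.7, -2.9, 7.0]
finger_gap: 0.0171
```

```bash
python3 -c "
from h import *
needle('n8')"
```

```text
inlet ang 172.3 n8 t 17.5 pos [0.5366 0.0523 0.1327] yaw 86.1 j6 150.0 F [-1.7 -2.9  7. ] gap 0.0171
   [(32.0, 225, 109, 123), (28.0, 225, 125, 109)]
```

Call:
servo_tool --commands '[{"hand": 0.55, "tx": 0, "ty": 0, "tz": 0, "wx": 0, "wy": 0, "wz": 0}, {"hand": 0.55, "tx": 0, "ty": 0, "tz": 0, "wx": 0, "wy": 0, "wz": 0}, {"hand": 0.55, "tx": 0, "ty": 0, "tz": 0, "wx": 0, "wy": 0, "wz": 0}, {"hand": 0.55, "tx": 0, "ty": 0, "tz": 0, "wx": 0, "wy": 0, "wz": 0}, {"hand": 0.55, "tx": 0, "ty": 0, "tz": 0, "wx": 0, "wy": 0, "wz": -5}, {"hand": 0.55, "tx": 0, "ty": 0, "tz": 0, "wx": 0, "wy": 0, "wz": -10}, {"hand": 0.55, "tx": 0, "ty": 0, "tz": 0, "wx": 0, "wy": 0, "wz": -10}, {"hand": 0.55, "tx": 0, "ty": 0, "tz": 0, "wx": 0, "wy": 0, "wz": -10}]'

```text
time_s: 18.6
position: [0.5361, 0.0525, 0.1316]
ee_rot: [-0.001, 0.903, 0.429, 0.002]
contact_force: [0.5, -0.8, 0.4]
finger_gap: 0.0481
```

Call:
servo_tool --commands '[{"hand": 0.55, "tx": 0, "ty": 0, "tz": 0, "wx": 0, "wy": 0, "wz": -10}, {"hand": 0.55, "tx": 0, "ty": 0, "tz": 0, "wx": 0, "wy": 0, "wz": -10}, {"hand": 0.55, "tx": 0, "ty": 0, "tz": 0, "wx": 0, "wy": 0, "wz": -10}, {"hand": 0.55, "tx": 0, "ty": 0, "tz": 0, "wx": 0, "wy": 0, "wz": -10}, {"hand": 0.55, "tx": 0, "ty": 0, "tz": 0, "wx": 0, "wy": 0, "wz": -10}, {"hand": 0.55, "tx": 0, "ty": 0, "tz": 0, "wx": 0, "wy": 0, "wz": -10}, {"hand": 0.55, "tx": 0, "ty": 0, "tz": 0, "wx": 0, "wy": 0, "wz": -10}, {"hand": 0.55, "tx": 0, "ty": 0, "tz": 0, "wx": 0, "wy": 0, "wz": -10}]'

```text
time_s: 19.6
position: [0.5361, 0.0525, 0.1317]
ee_rot: [0.001, 0.968, -0.252, 0.002]
contact_force: [1.2, 0.9, 0.0]
finger_gap: 0.0484
```

Call:
servo_tool --commands '[{"hand": 0.55, "tx": 0, "ty": 0, "tz": 0, "wx": 0, "wy": 0, "wz": -10}, {"hand": 0.55, "tx": 0, "ty": 0, "tz": 0, "wx": 0, "wy": 0, "wz": -10}, {"hand": 0.55, "tx": 0, "ty": 0, "tz": 0, "wx": 0, "wy": 0, "wz": -10}, {"hand": 0.55, "tx": 0, "ty": 0, "tz": 0, "wx": 0, "wy": 0, "wz": -10}, {"hand": 0.55, "tx": 0, "ty": 0, "tz": 0, "wx": 0, "wy": 0, "wz": -10}, {"hand": 0.55, "tx": 0, "ty": 0, "tz": 0, "wx": 0, "wy": 0, "wz": -10}, {"hand": 0.55, "tx": 0, "ty": 0, "tz": 0, "wx": 0, "wy": 0, "wz": -10}, {"hand": 0.55, "tx": 0, "ty": 0, "tz": 0, "wx": 0, "wy": 0, "wz": -10}]'

```text
time_s: 20.6
position: [0.5361, 0.0525, 0.1316]
ee_rot: [-0.002, -0.579, 0.815, -0.001]
contact_force: [-0.4, -1.1, -0.4]
finger_gap: 0.0483
```

Call:
servo_tool --commands '[{"hand": 0.55, "tx": 0, "ty": 0, "tz": 0, "wx": 0, "wy": 0, "wz": -10}, {"hand": 0.55, "tx": 0, "ty": 0, "tz": 0, "wx": 0, "wy": 0, "wz": -10}, {"hand": 0.55, "tx": 0, "ty": 0, "tz": 0, "wx": 0, "wy": 0, "wz": -10}, {"hand": 0, "tx": 0, "ty": 0, "tz": 0, "wx": 0, "wy": 0, "wz": -10}, {"hand": 0, "tx": 0, "ty": 0, "tz": 0, "wx": 0, "wy": 0, "wz": -10}, {"hand": 0, "tx": 0, "ty": 0, "tz": 0, "wx": 0, "wy": 0, "wz": 0}, {"hand": 0, "tx": 0, "ty": 0, "tz": 0, "wx": 0, "wy": 0, "wz": 0}, {"hand": 0, "tx": 0, "ty": 0, "tz": 0, "wx": 0, "wy": 0, "wz": 0}]'

```text
time_s: 21.6
position: [0.5363, 0.0523, 0.1317]
ee_rot: [-0.002, -0.185, 0.983, -0.0]
contact_force: [0.9, -1.3, -0.6]
finger_gap: 0.0171
```

Call:
servo_tool --commands '[{"hand": 0, "tx": 0, "ty": 0, "tz": 0, "wx": 0, "wy": 0, "wz": 0}, {"hand": 0, "tx": 0, "ty": 0, "tz": 0, "wx": 0, "wy": 0, "wz": 0}, {"hand": 0, "tx": 0, "ty": 0, "tz": 0, "wx": 0, "wy": 0, "wz": 0}, {"hand": 0, "tx": 0, "ty": 0, "tz": 0, "wx": 0, "wy": 0, "wz": 0}, {"hand": 0, "tx": 0, "ty": 0, "tz": 0, "wx": 0, "wy": 0, "wz": 0}, {"hand": 0, "tx": 0, "ty": 0, "tz": 0, "wx": 0, "wy": 0, "wz": 0}, {"hand": 0, "tx": 0, "ty": 0, "tz": 0, "wx": 0, "wy": 0, "wz": 0}, {"hand": 0, "tx": 0, "ty": 0, "tz": 0, "wx": 0, "wy": 0, "wz": 0}]'

```text
time_s: 22.6
position: [0.5362, 0.0524, 0.1317]
ee_rot: [-0.002, -0.184, 0.983, -0.0]
contact_force: [4.1, -3.0, -4.0]
finger_gap: 0.0173
```

Run:
```python
from h import *
needle('n9')
t=np.array([0,40,80.2,120,159.5,199.4,239.8,279.9,319.8]);y=np.array([159.5,146,188,268,347,389,371.5,305,225])/36
A=np.c_[np.ones(9),np.cos(np.radians(t)),np.sin(np.radians(t))];x,r,*_=np.linalg.lstsq(A,y,rcond=None)
print(x,np.hypot(x[1],x[2]),np.degrees(np.arctan2(x[2],x[1]))%360,(A@x-y).round(2))
```

```text
inlet ang 172.1 n9 t 22.6 pos [0.5362 0.0524 0.1317] yaw 201.1 j6 -95.0 F [ 4.1 -3.  -4. ] gap 0.0173
   [(33.0, 225, 109, 123), (26.0, 225, 125, 109)]
[ 7.40391647 -2.98335376 -1.66334953] 3.415718272837715 209.14156847476897 [-0.01 -0.01  0.03  0.01 -0.02 -0.04  0.02  0.06 -0.05]
```

The sinusoid fits to about 0.05 mm: run-out amplitude 3.42 mm, mean preload 7.4 mm, peak 209.1° after the start. That puts the inlet at +61.6°, so I carry on forward 250°.

Call:
servo_tool --commands '[{"hand": 0, "tx": -0.0003, "ty": -0.0056, "tz": 0, "wx": 0, "wy": 0, "wz": 10}, {"hand": 0, "tx": 0.0008, "ty": -0.0056, "tz": 0, "wx": 0, "wy": 0, "wz": 10}, {"hand": 0, "tx": 0.0017, "ty": -0.0053, "tz": 0, "wx": 0, "wy": 0, "wz": 10}, {"hand": 0, "tx": 0.0025, "ty": -0.005, "tz": 0, "wx": 0, "wy": 0, "wz": 10}, {"hand": 0, "tx": 0.0035, "ty": -0.0045, "tz": 0, "wx": 0, "wy": 0, "wz": 10}, {"hand": 0, "tx": 0.0041, "ty": -0.0037, "tz": 0, "wx": 0, "wy": 0, "wz": 10}, {"hand": 0, "tx": 0.0047, "ty": -0.0031, "tz": 0, "wx": 0, "wy": 0, "wz": 10}, {"hand": 0, "tx": 0.0052, "ty": -0.0021, "tz": 0, "wx": 0, "wy": 0, "wz": 10}]'

```text
time_s: 23.7
position: [0.5575, 0.0169, 0.1317]
ee_rot: [0.002, 0.774, -0.633, 0.001]
contact_force: [-1.2, -3.2, -0.5]
finger_gap: 0.0173
```

```bash
python3 -c "
from h import *
needle('n10')"
```

```text
inlet ang -108.7 n10 t 23.7 pos [0.5575 0.0169 0.1317] yaw -78.5 j6 -11.0 F [-1.2 -3.2 -0.5] gap 0.0173
   [(40.0, 145, 109, 123), (32.0, 144, 125, 109)]
```

Call:
servo_tool --commands '[{"hand": 0, "tx": 0.0055, "ty": -0.0012, "tz": 0, "wx": 0, "wy": 0, "wz": 10}, {"hand": 0, "tx": 0.0056, "ty": -0.0003, "tz": 0, "wx": 0, "wy": 0, "wz": 10}, {"hand": 0, "tx": 0.0056, "ty": 0.0008, "tz": 0, "wx": 0, "wy": 0, "wz": 10}, {"hand": 0, "tx": 0.0053, "ty": 0.0017, "tz": 0, "wx": 0, "wy": 0, "wz": 10}, {"hand": 0, "tx": 0.005, "ty": 0.0025, "tz": 0, "wx": 0, "wy": 0, "wz": 10}, {"hand": 0, "tx": 0.0045, "ty": 0.0035, "tz": 0, "wx": 0, "wy": 0, "wz": 10}, {"hand": 0, "tx": 0.0037, "ty": 0.0041, "tz": 0, "wx": 0, "wy": 0, "wz": 10}, {"hand": 0, "tx": 0.0031, "ty": 0.0047, "tz": 0, "wx": 0, "wy": 0, "wz": 10}]'

```text
time_s: 24.8
position: [0.5965, 0.032, 0.1317]
ee_rot: [0.001, 1.0, 0.012, 0.001]
contact_force: [3.0, -8.1, -1.9]
finger_gap: 0.0178
```

```bash
python3 -c "
from h import *
needle('n11')"
```

```text
inlet ang -29.3 n11 t 24.8 pos [0.5965 0.032  0.1317] yaw 1.4 j6 69.0 F [ 3.  -8.1 -1.9] gap 0.0178
   [(32.0, 262, 109, 123), (26.0, 267, 125, 109)]
```

Call:
servo_tool --commands '[{"hand": 0, "tx": 0.0021, "ty": 0.0052, "tz": 0, "wx": 0, "wy": 0, "wz": 10}, {"hand": 0, "tx": 0.0012, "ty": 0.0055, "tz": 0, "wx": 0, "wy": 0, "wz": 10}, {"hand": 0, "tx": 0.0003, "ty": 0.0056, "tz": 0, "wx": 0, "wy": 0, "wz": 10}, {"hand": 0, "tx": -0.0008, "ty": 0.0056, "tz": 0, "wx": 0, "wy": 0, "wz": 10}, {"hand": 0, "tx": -0.0017, "ty": 0.0053, "tz": 0, "wx": 0, "wy": 0, "wz": 10}, {"hand": 0, "tx": -0.0025, "ty": 0.005, "tz": 0, "wx": 0, "wy": 0, "wz": 10}, {"hand": 0, "tx": -0.0035, "ty": 0.0045, "tz": 0, "wx": 0, "wy": 0, "wz": 10}, {"hand": 0, "tx": -0.0041, "ty": 0.0037, "tz": 0, "wx": 0, "wy": 0, "wz": 10}]'

```text
time_s: 25.9
position: [0.5878, 0.0731, 0.1318]
ee_rot: [-0.001, 0.758, 0.652, 0.001]
contact_force: [4.0, -7.4, -3.7]
finger_gap: 0.0177
```

Call:
servo_tool --commands '[{"hand": 0, "tx": -0.0045, "ty": 0.0031, "tz": 0, "wx": 0, "wy": 0, "wz": 9.5}, {"hand": 0, "tx": 0, "ty": 0, "tz": 0, "wx": 0, "wy": 0, "wz": 0}, {"hand": 0, "tx": 0, "ty": 0, "tz": 0, "wx": 0, "wy": 0, "wz": 0}, {"hand": 0, "tx": 0, "ty": 0, "tz": 0, "wx": 0, "wy": 0, "wz": 0}, {"hand": 0, "tx": 0, "ty": 0, "tz": 0, "wx": 0, "wy": 0, "wz": 0}, {"hand": 0, "tx": 0, "ty": 0, "tz": 0, "wx": 0, "wy": 0, "wz": 0}, {"hand": 0, "tx": 0, "ty": 0, "tz": 0, "wx": 0, "wy": 0, "wz": 0}, {"hand": 0, "tx": 0, "ty": 0, "tz": 0, "wx": 0, "wy": 0, "wz": 0}]'

```text
time_s: 26.9
position: [0.5828, 0.0765, 0.1317]
ee_rot: [-0.001, 0.703, 0.711, 0.001]
contact_force: [0.9, -5.3, 1.0]
finger_gap: 0.0175
```

```bash
python3 -c "
from h import *
needle('n12')"
```

```text
inlet ang 62.6 n12 t 26.9 pos [0.5828 0.0765 0.1317] yaw 90.6 j6 154.0 F [ 0.9 -5.3  1. ] gap 0.0175
   [(35.0, 30, 109, 123), (30.0, 31, 125, 109)]
```

The needle reads 390° (10.84 mm) against a fitted maximum of 10.82 mm, so the cap is at the high spot. I release and lift clear.

Call:
servo_tool --commands '[{"hand": 0.6, "tx": 0, "ty": 0, "tz": 0, "wx": 0, "wy": 0, "wz": 0}, {"hand": 0.6, "tx": 0, "ty": 0, "tz": 0, "wx": 0, "wy": 0, "wz": 0}, {"hand": 0.6, "tx": 0, "ty": 0, "tz": 0, "wx": 0, "wy": 0, "wz": 0}, {"hand": 0.6, "tx": 0, "ty": 0, "tz": 0.01, "wx": 0, "wy": 0, "wz": 0}, {"hand": 0.6, "tx": 0, "ty": 0, "tz": 0.03, "wx": 0, "wy": 0, "wz": 0}, {"hand": 0.6, "tx": 0, "ty": 0, "tz": 0.05, "wx": 0, "wy": 0, "wz": 0}, {"hand": 0.6, "tx": 0, "ty": 0, "tz": 0.05, "wx": 0, "wy": 0, "wz": 0}, {"hand": 0.6, "tx": 0, "ty": 0, "tz": 0, "wx": 0, "wy": 0, "wz": 0}]'

```text
time_s: 28.0
position: [0.5853, 0.0774, 0.2774]
ee_rot: [0.001, 0.703, 0.711, 0.006]
contact_force: [-0.3, -0.1, -0.6]
finger_gap: 0.0528
```

Call:
servo_tool --commands '[{"hand": 0.6, "tx": -0.03, "ty": 0, "tz": 0, "wx": 0, "wy": 0, "wz": 0}, {"hand": 0.6, "tx": -0.03, "ty": 0, "tz": 0, "wx": 0, "wy": 0, "wz": 0}, {"hand": 0.6, "tx": -0.03, "ty": 0, "tz": 0, "wx": 0, "wy": 0, "wz": 0}, {"hand": 0.6, "tx": 0, "ty": 0, "tz": 0, "wx": 0, "wy": 0, "wz": 0}, {"hand": 0.6, "tx": 0, "ty": 0, "tz": 0, "wx": 0, "wy": 0, "wz": 0}, {"hand": 0.6, "tx": 0, "ty": 0, "tz": 0, "wx": 0, "wy": 0, "wz": 0}, {"hand": 0.6, "tx": 0, "ty": 0, "tz": 0, "wx": 0, "wy": 0, "wz": 0}, {"hand": 0.6, "tx": 0, "ty": 0, "tz": 0, "wx": 0, "wy": 0, "wz": 0}]'

```text
time_s: 29.0
position: [0.4933, 0.0768, 0.2714]
ee_rot: [-0.001, 0.703, 0.711, 0.001]
contact_force: [-0.2, -0.4, 0.0]
finger_gap: 0.0524
```

```bash
python3 -c "
from h import *
needle('n13')
print(env.get_obs()['contact_force'].round(1),abs(env.get_obs()['qvel']).max().round(4))"
```

```text
inlet ang 158.9 n13 t 29.0 pos [0.4933 0.0768 0.2714] yaw 90.6 j6 149.0 F [-0.2 -0.4  0. ] gap 0.0524
   [(67.0, 224, 109, 123), (51.0, 219, 125, 109)]
[-0.6 -0.3 -0.3] 0.0034
```

View pics/n13_scene.png

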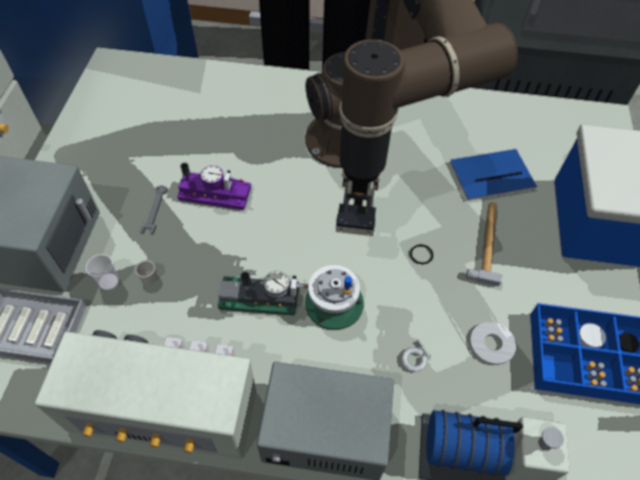

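The bystanders are in place and the inlet sits at (349,283). The reader now says 224° at abnormal contrast, which is probably the arm's shadow across the dial. I'll compare the rectified dials before and after release.

```bash
python3 -c "
import cv2,numpy as np
r=lambda t:np.hstack([cv2.normalize(cv2.imread(f'pics/{t}_{n}_r.png',0),None,0,255,cv2.NORM_MINMAX) for n in('scene','top')])
cv2.imwrite('pics/z13.png',np.vstack([r('n12'),r('n13')]))"
```

```text
(no output)
```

View pics/z13.png

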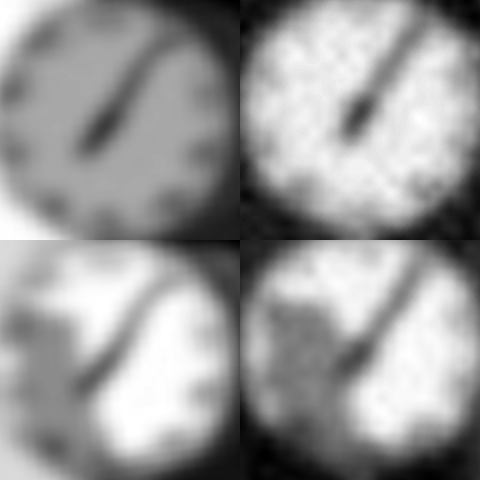

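The needle stands where it did before release. The odd reading was a shadow on the dial. I hand in.

```bash
python3 -c "
from h import *
print(env.sign_off(), env.get_obs()['time_s'])"
```

```text
the job is handed in; nothing more can be done
the job is handed in; nothing more can be done
```

The job is handed in, at about 29 s on the robot's clock: the cap stands with its high spot at the plunger and the arm is clear of everything. `sign_off` gives no verdict.

**What I did**
- I pushed the gauge carriage in about 35 mm by its knob, which gave about 4.4 mm of preload near the collar's low side.
- I turned the cap about 570° counter-clockwise by the inlet, with one regrasp.
- I read the needle in the camera pictures about every 40°. The readings ran from about 4 to 10.8 mm, so by the fit the plunger never came near its stop or left the rim.
- A sine fit gave a run-out of 3.42 mm either side of the mean, with residuals up to 0.06 mm and the high spot 209° past the starting position.

**Last checks**
- **High spot:** with the cap stopped, the needle read 10.84 mm against a fitted maximum of 10.82 mm, and the angle was within about 1° of the fitted peak.
- **After release:** the contact force was near zero. In the last scene picture the bystanders looked to be where they started, judged by eye.
- **One disagreement:** after release my automatic needle reader gave about 220°, because the arm's shadow fell across the dial. The pictures before and after show the needle unmoved, so I discarded that reading.

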